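# Pass a tube rack through the spring gate of a loading lane

### The arm

A 6-joint arm with a two-finger parallel gripper is mounted at the origin on a cart in front of the work surface, level with it; the furniture and walls round the work are solid. World frame = base frame: x ahead of the robot, y to its left, z up, the work surface at z = 0. Lengths are in m, angles in rad, forces in N, time in s.
With the tool pointing down it reaches from about 0.3 to 0.875 m from the base axis. Payload 6.4 kg.
Tool frame: the origin (TCP) lies between the finger pads; the fingertips stand 19 mm ahead of it and the grasp point (between the pads) is the TCP; z points along the fingers, y is the direction in which the jaws open and shut (so a half turn about z gives the same grasp; the last joint's range is limited). The gripper opens to 85 mm and grips with 20 to 120 N. Pads are 22 mm wide; open, the fingers measure 114 mm over their backs; the gripper's body (76 mm by 85 mm) begins 54 mm behind the grasp point. The pads swing forward as they close: fully open they stand 13 mm farther back than shut.
Start: joints at [-0.206, 0.181, 1.607, -0, 1.354, -0.206], TCP at [0.575, 0, 0.25] pointing down, gripper open.
Joint ranges: [-2.99, 2.99], [-0.89, 2.07], [0.3, 2.58], [-1.14, 4.28], [0, 2.63], [-3.12, 3.12]. Speed limits (rad/s): [2.57, 2.57, 3.01, 3.14, 3.14, 3.14].

### API

Orientations are given as a unit quaternion [w, x, y, z].
In Python, from bench import * gives the robot as it stands.
- The arm moves only by the tool apply_moves, never from a script. Its argument "moves" is a list that holds one entry, the list of rows, each a list of 7 numbers: the shift along the tool's x, y, z in cm, then the turn, a rotation vector about the tool's x, y, z in rad, then the opening, from 0 (shut) to 1 (fully open). A call has 1 to 8 rows; each row is the pose to reach, as a shift and turn from the pose commanded when the call began, along the tool's axes at that moment; what a row does not reach only later rows make up. A row lasts 1/10 s, in which the tool goes at most 50 mm and 8.59 degrees, less where a joint would pass 70% of its speed; a pose out of reach is approached as far as the arm can. A call with a gripper value outside its range is refused whole. The fingers move at their own pace and stop on an object; the grip force is fixed at half the most. Time passes only in rows, so rows that repeat a pose let the fingers close. It gives the time, the measured TCP pose, the force and the opening at its end, in the units of the state.
- get_obs(): the state, without advancing time (a new reading comes with each control period).
- camera(name): name is "scene" or "side" or "wrist"; returns the picture (420x560x3 uint8, red, green, blue); there is no depth.
- get_calibration(name): a dict with "vertical_fov" (degrees; the focal length in pixels is half the picture's height over the tangent of half this angle, whatever the lens; pixels are square), "cx", "cy" (the principal point, pixels), "R" (3x3) and "t" (3): a world point X has camera coordinates R X + t. Camera axes: x right, y down, z forward; pixel columns grow to the right and rows downward; lengths in m; the calibration is good to about 2 mm. The wrist camera is an equidistant fisheye: a pixel r from the principal point sees the ray r / f radians off the axis. A picture is of the moment at which its call begins: read the wrist's pose just before it. get_calibration takes no time and is no camera call; for the wrist camera it gives the pose at the moment of the call.
- hand_in(): hands the job in, once; it reports no verdict.
The state is a dict: "time_s": time; "q": joint angles; "dq": joint speeds; "joint_efforts": joint torques, N m; "eef_pos": TCP position; "eef_rot": TCP orientation; "wrist_force": force on the tool from outside, world axes, zero at the start; "torque": the same for the moment, N m; "opening": opening from 0.0 (shut) to 1.0 (fully open).
Only numpy, scipy, OpenCV 4.12 (cv2) and the standard library are available. Lean on these libraries where they do the work, as an engineer would, in place of code of your own. Each camera call takes 0.05 s, during which the arm holds its last target. There are 200 camera calls.

### The job

Push the tube rack along the loading lane until it has gone completely past the spring gate. To let it by, press the gate's long bar down with one fingertip and keep it held down, so that the gate leaf stays clear of the rack all the while the rack passes, pushing the back end of the rack with the other finger; then take the hand away so that the gate shuts behind the rack. Nothing is to be gripped or lifted, the tubes stay in the rack, and the other things on the counter stay where they are.

Things in the scene. Friction and masses are not known exactly. Their poses are not given: they have to be found in the camera images.
- chute: Loading lane fixed to the counter: aluminium channel, open on top and at its entry. Origin on the counter, on the lane's centreline in the gate plane; x = push direction, y = left of it (the press bar is on the -y side), z up. Floor 3 mm thick, 58 mm wide inside, walls 5 mm thick, tops at z = 35 mm. From x = -215 mm (entry, flared lips from -235) to an end stop with its face at x = +186 mm.
- gate (a joint): Hinge of the gate (leaf and press bar are one rigid part), rad, about a rod along the lane at lane y = -40, z = 24 mm. 0 = shut (sprung), stop at 0.8. Pressing the bar down makes it grow; from 0.45 the leaf is clear of the rack, 0.55 to 0.7 is good to hold. Takes about 2 N at first, 3 to 4 N when open; shuts by itself when let go. Pushing the rack at the leaf does not open it.
- press_bar: The gate's press bar: flat steel strip 280 x 36 x 4 mm beside the lane, lane x = -227 to +53 mm. Origin at its middle, x along the lane, z out of its upper face. Middle line in the lane's frame: shut y = -77, z = 58 mm, outer edge raised by 0.35 rad; at joint 0.6 y = -89, z = 31 mm, outer edge lowered by 0.25 rad. A fingertip can slide along it while holding it down.
- gate_leaf: The gate's leaf: steel tongue, 8 mm thick along the lane, 14 mm high, reaching over the -y wall into the lane. Origin on the hinge rod in the gate plane (lane x = 0). Shut: its end is at lane y = -14 mm, z = 49 to 63 mm, in the rack's way. At joint 0.6 it has swung back over the wall, top at z = 71 mm: keep the palm above that.
- rack: White tube rack, 52 x 144 x 63 mm, 0.10 to 0.20 kg, on the lane floor. Origin at the centre of its underside; y = its long axis, pointing back to the lane's entry: push the flat end at y = +72 mm (52 mm wide, up to 62 mm high). Its centre starts at lane x = -113 to -87 mm; it is wholly past the gate beyond x = +78 mm and meets the end stop at +114 mm.
- tube_a: Capped sample tube, 16 mm diameter, 82 mm long, standing loose in the rack, its top 88 mm above the rack's underside; origin at its lower end. None stands in the last two rows (44 mm) at the end that is pushed.
- tube_b: Capped sample tube, 16 mm diameter, 82 mm long, standing loose in the rack, its top 88 mm above the rack's underside; origin at its lower end. None stands in the last two rows (44 mm) at the end that is pushed.
- tube_c: Capped sample tube, 16 mm diameter, 82 mm long, standing loose in the rack, its top 88 mm above the rack's underside; origin at its lower end. None stands in the last two rows (44 mm) at the end that is pushed.
- brown_bottle: Bystander: brown bottle with a black cap, 46 mm diameter, 105 mm high; origin under its centre.
- white_bottle: Bystander: white bottle with a grey cap, 50 mm diameter, 120 mm high; origin under its centre.
- kit_box: Bystander: small carton 50 x 75 x 65 mm; origin under its centre.
- tip_box: Bystander: box of pipette tips with a clear lid, 87 x 121 x 83 mm; origin under its centre.
- timer: Bystander: flat bench timer, 66 x 66 x 20 mm; origin under its centre.
- vial: Bystander: small white bottle with a red cap, 24 mm diameter, 44 mm high; origin under its centre.
- tape: Bystander: roll of tape lying flat, 98 mm diameter, 24 mm high; origin under its centre.

How it is judged:
On the way, in this order (a step that is already met when the one before it is completed fails the run):
1. a finger presses the bar and holds the gate open, with the rack still before the gate (value of joint gate above 0.42 rad and contact force between the fingers and press_bar above 0.3 N and x of rack in the frame of chute below -0.072 m), for 0.1 s.
2. the rack is half way past the gate, which a finger still holds open (value of joint gate above 0.42 rad and contact force between the fingers and press_bar above 0.3 N and x of rack in the frame of chute between 0 and 0.06 m), for 0.1 s.
3. the rack is completely past the gate (x of rack in the frame of chute above 0.078 m), for 0.1 s.
At the end, for the whole second after the job is handed in: The rack stands upright and at rest in the lane, wholly past the gate (centre 78 to 120 mm beyond the gate plane, in line within 0.15 rad), all three tubes are in it, and the gate is shut behind it (joint below 0.06 rad), the bar let go (x of rack in the frame of chute between 0.078 and 0.12 m and value of joint gate below 0.06 rad and linear speed of rack below 0.01 m/s and angle between rack's own z axis and vertical below 0.1 rad and angle between the y axis of rack and the x axis of chute, either way round below 0.15 rad and contact force between the fingers and press_bar below 0.1 N and z of each of tube_a, tube_b, tube_c in the frame of rack below 0.015 m); the robot touches nothing.
It fails at once if the gate leaf presses on the rack while the rack is passing (more than 0.5 N) (x of rack in the frame of chute between -0.066 and 0.066 m and contact force between gate_leaf and rack above 0.5 N).
It fails at once if the rack is lifted by 12 mm or tipped (z of rack in the frame of chute above 0.015 m or angle between rack's own z axis and vertical above 0.2 rad).
It fails at once if a tube is lifted out of the rack (z of any of tube_a, tube_b, tube_c in the frame of rack above 0.03 m).
It fails at once if a bystander is moved by more than 25 mm (distance of any of brown_bottle, white_bottle, kit_box, tip_box, timer, vial, tape from where it was at the start of the episode above 0.025 m).
It also fails if it takes over 43 s, if anything falls off the work surface, if the arm or the gripper's body presses on something with over 40 N, if the wrist force passes 120 N, or if a joint passes its speed limit or range.

## Working session

There is one attempt and no reset: what is moved stays moved. The work goes in short steps, Python scripts to look and compute and a tool call to move; the robot and the scene stay as the last step left them, time stands still between calls to the robot, and variables do not carry over. Pictures are saved under pics/ and viewed, about 8 in all and at most 12, crops included, and the job is handed in when it is done.

Besides the shell and the picture viewer there is one more tool, called as name(argument=value, ...), one argument or row to a line, values as JSON. apply_moves: Moves the arm, as the interface text tells. Its arguments: {"type":"object","properties":{"moves":{"type":"array","items":{"type":"array","items":{"type":"array","items":{"type":"number"}}}}},"required":["moves"]}

```bash
mkdir -p pics; python3 - <<'E'
from bench import *
import cv2
for n in ["scene","side"]:
    cv2.imwrite(f"pics/{n}0.png",cv2.resize(camera(n)[:,:,::-1],(800,600),interpolation=cv2.INTER_CUBIC)); c=get_calibration(n); print(n,c)
print(get_obs())
E
```

```text
scene {'vertical_fov': 57.10489241255604, 'cx': 281.21995153961024, 'cy': 214.25058088128023, 'R': array([[-0.84778748, -0.53031686, -0.00451765],
       [-0.3067221 ,  0.49725288, -0.8115794 ],
       [ 0.43264066, -0.68666119, -0.58422467]]), 't': array([0.54508602, 0.10423602, 0.97765935])}
side {'vertical_fov': 51.005935586677865, 'cx': 281.8954869606225, 'cy': 212.52371532088767, 'R': array([[ 0.91983749, -0.39198739, -0.01564823],
       [-0.14981414, -0.31412918, -0.93748524],
       [ 0.36256683,  0.8646784 , -0.34767305]]), 't': array([-0.39868765,  0.22315022,  0.70306298])}
{'time_s': 0.1, 'q': array([-2.06312981e-01,  1.81481994e-01,  1.60791167e+00,  2.92795613e-08,
        1.35385554e+00, -2.06289186e-01]), 'dq': array([-7.67076437e-04,  1.11044481e-04, -3.11990336e-03,  8.36561448e-04,
       -7.12924745e-05, -1.14222234e-03]), 'joint_efforts': array([-2.02498759e-04, -4.45872438e+01, -3.52238703e+01, -4.27332343e-04,
        4.16999465e-03,  3.20961749e-05]), 'eef_pos': array([5.74514138e-01, 1.11736739e-04, 2.49463905e-01]), 'eef_rot': array([-6.93238892e-04,  7.07114953e-01,  7.07098124e-01, -4.53277079e-04]), 'wrist_force': array([-0.38336426,  0.61623097, -0.19320582]), 'torque': array([ 0.01807489, -0.04126054,  0.01094681]), 'opening': 1.0033216642270621}
```

View pics/scene0.png

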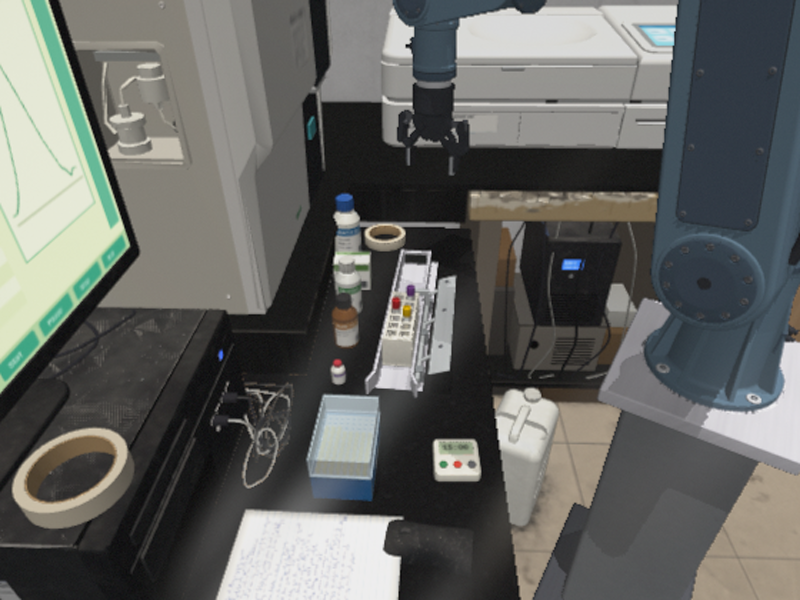

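View pics/side0.png

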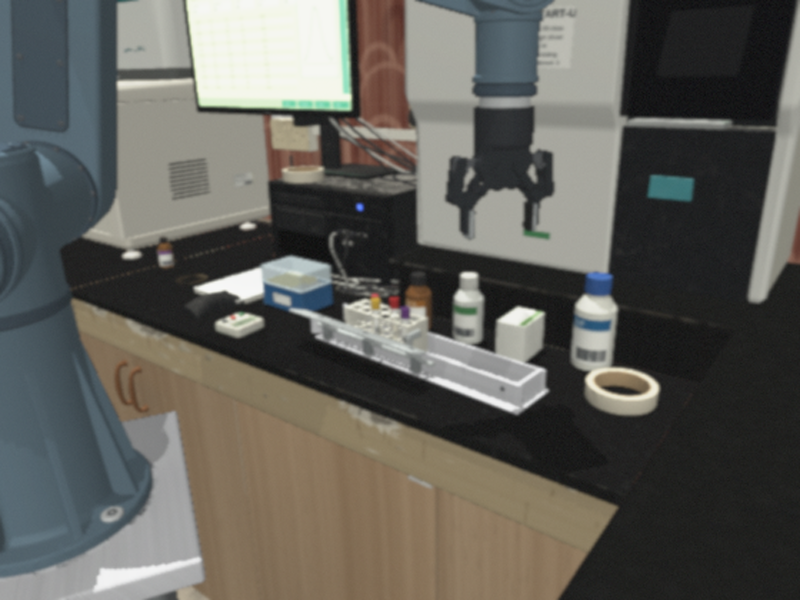

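```bash
python3 - <<'E'
from bench import *
import cv2
def crop(n,x,y,w,h,s,f):
    im=camera(n)[y:y+h,x:x+w,::-1]
    cv2.imwrite(f,cv2.resize(im,None,fx=s,fy=s,interpolation=cv2.INTER_CUBIC))
crop("scene",250,170,80,110,5.4,"pics/sc1.png")
crop("side",205,200,185,92,4.3,"pics/si1.png")
c=get_calibration("wrist");print(c)
cv2.imwrite("pics/w1.png",cv2.resize(camera("wrist")[:,:,::-1],(784,588),interpolation=cv2.INTER_CUBIC))
E
```

```text
{'vertical_fov': 65.70646984690485, 'cx': 281.2228945816526, 'cy': 210.48669555390043, 'R': array([[ 9.99998504e-01, -1.72900203e-03,  4.12532496e-05],
       [-1.66522310e-03, -9.56120751e-01,  2.92968149e-01],
       [-4.67099436e-04, -2.92967779e-01, -9.56122200e-01]]), 't': array([-0.574729  , -0.03460771,  0.37940573])}
```

View pics/sc1.png

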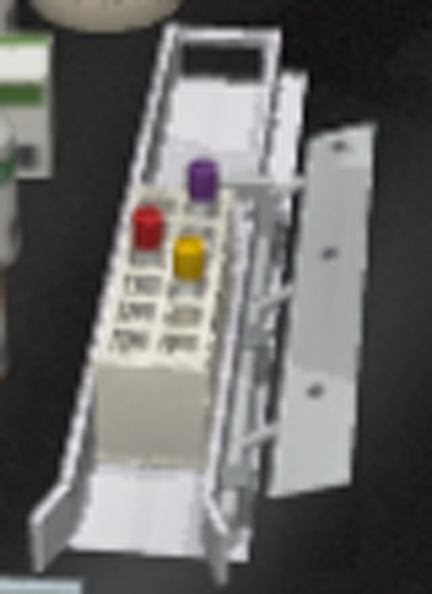

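View pics/si1.png

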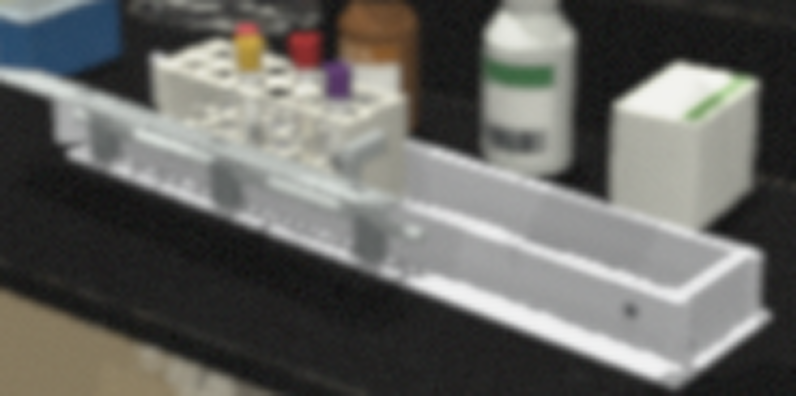

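View pics/w1.png

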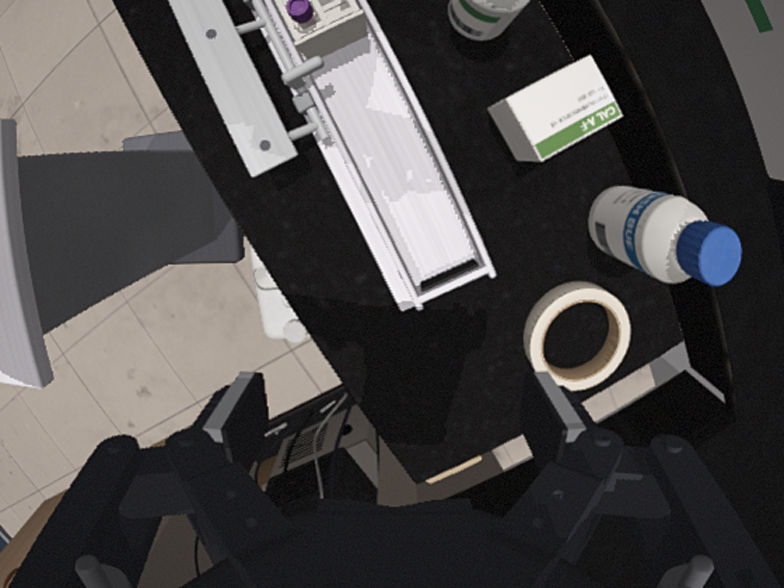

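```bash
cat > h.py <<'E'
from bench import *
import numpy as np
from scipy.optimize import least_squares
WC=dict(vertical_fov=65.70646984690485,cx=281.2228945816526,cy=210.48669555390043,R=np.array([[9.99998504e-01,-1.72900203e-03,4.12532496e-05],[-1.66522310e-03,-9.56120751e-01,2.92968149e-01],[-4.67099436e-04,-2.92967779e-01,-9.56122200e-01]]),t=np.array([-0.574729,-0.03460771,0.37940573]))
def proj(c,P,fish=False):
    p=c["R"]@P+c["t"]; f=210/np.tan(np.radians(c["vertical_fov"]/2))
    if fish:
        r=np.hypot(p[0],p[1]); k=np.arctan2(r,p[2])/r
        return np.array([c["cx"]+f*k*p[0],c["cy"]+f*k*p[1]])
    return np.array([c["cx"]+f*p[0]/p[2],c["cy"]+f*p[1]/p[2]])
def w2l(v):
    return None
E
cat > fit.py <<'E'
from h import *
cal={"S":get_calibration("scene"),"D":get_calibration("side"),"W":WC}
T=lambda n,u,v:{"S":(250+u/5.4,170+v/5.4),"D":(205+u/4.3,200+v/4.3),"W":(u/1.4,v/1.4)}[n]
# (cam,u,v, x,y,z mm, flag) flag 1: x rel rack centre; 2: +t
O=[("S",375,124,53,-94,66,0),("S",308,140,53,-60,54,0),("S",270,495,-227,-60,54,0),("S",350,485,-227,-94,66,0),
("S",165,28,186,34,35,2),("S",282,33,186,-34,35,2),("S",75,478,-215,34,35,0),
("S",97,363,-72,26,66,1),("S",213,368,-72,-26,66,1),("S",98,455,-72,26,3,1),
("D",688,300,186,-34,35,2),("D",762,252,186,34,35,2),
("D",404,95,72,-26,66,1),("D",152,54,-72,26,66,1),
("W",253,176,53,-94,66,0),("W",297,155,53,-60,54,0),("W",413,300,186,-34,35,2),("W",493,272,186,34,35,2),
]
def res(p,full=False):
    X,Y,a,rx,t=p; c,s=np.cos(a),np.sin(a); r=[]
    for n,u,v,x,y,z,fl in O:
        x=x/1000+(rx if fl==1 else t if fl==2 else 0); y=y/1000
        P=np.array([X+c*x-s*y,Y+s*x+c*y,z/1000])
        r.append((proj(cal[n],P,n=="W")-T(n,u,v)))
    return np.array(r) if full else np.ravel(r)
s=least_squares(res,[.55,.2,-1.4,-.1,.004],loss="soft_l1")
print(s.x); 
for o,e in zip(O,res(s.x,True)): print(o[0],o[3:],e.round(1))
E
python3 fit.py
```

```text
[ 0.53580673  0.15551691 -1.11950802 -0.08487987  0.01149001]
S (53, -94, 66, 0) [-0.6 -0.4]
S (53, -60, 54, 0) [-0.2 -0.4]
S (-227, -60, 54, 0) [0.2 0.2]
S (-227, -94, 66, 0) [ 0.5 -0.8]
S (186, 34, 35, 2) [-0.7 -0.6]
S (186, -34, 35, 2) [-1.3 -0.5]
S (-215, 34, 35, 0) [-3.3  3. ]
S (-72, 26, 66, 1) [-1.  -1.1]
S (-72, -26, 66, 1) [-1.2 -0.6]
S (-72, 26, 3, 1) [-0.5  1.3]
D (186, -34, 35, 2) [-2.8 -0.1]
D (186, 34, 35, 2) [-2.9 -0.7]
D (72, -26, 66, 1) [-14.7   6.5]
D (-72, 26, 66, 1) [14.5 -3.6]
W (53, -94, 66, 0) [-3.5  2. ]
W (53, -60, 54, 0) [-2.3  0.1]
W (186, -34, 35, 2) [1.4 5.4]
W (186, 34, 35, 2) [ 0.6 -0.7]
```

```bash
sed -i 's/("D",404,95,72,-26/("D",404,95,72,26/; s/("D",152,54,-72,26/("D",152,54,-72,-26/; s/("S",75,478,-215,34,35,0),//' fit.py; python3 fit.py
```

```text
[ 0.53607407  0.15570979 -1.12233217 -0.08497276  0.01150214]
S (53, -94, 66, 0) [-0.6 -0.3]
S (53, -60, 54, 0) [-0.3 -0.4]
S (-227, -60, 54, 0) [-0.2  0.2]
S (-227, -94, 66, 0) [ 0.1 -0.8]
S (186, 34, 35, 2) [-0.6 -0.6]
S (186, -34, 35, 2) [-1.2 -0.5]
S (-72, 26, 66, 1) [-1.3 -1.1]
S (-72, -26, 66, 1) [-1.5 -0.6]
S (-72, 26, 3, 1) [-0.8  1.3]
D (186, -34, 35, 2) [-3.  -0.1]
D (186, 34, 35, 2) [-2.9 -0.7]
D (72, 26, 66, 1) [-0.2 -0.1]
D (-72, -26, 66, 1) [-0.   1.9]
W (53, -94, 66, 0) [-3.5  1.6]
W (53, -60, 54, 0) [-2.2 -0.2]
W (186, -34, 35, 2) [1.2 5.4]
W (186, 34, 35, 2) [ 0.4 -0.6]
```

```bash
cat >> fit.py <<'E'
import cv2
X,Y,a,rx,t=s.x; c,sn=np.cos(a),np.sin(a)
L=lambda x,y,z:np.array([X+(c*x-sn*y)/1e3,Y+(sn*x+c*y)/1e3,z/1e3])
def seg(x0,y0,z0,x1,y1,z1): return [L(x0,y0,z0),L(x1,y1,z1)]
r=rx*1e3
segs=[seg(-215,y,z,186,y,z) for y in(29,-29) for z in (35,3)]+[seg(186,-29,z,186,29,z) for z in(35,3)]+[seg(-227,y,z,53,y,z) for y,z in((-94,66),(-60,54))]+[seg(x,-94,66,x,-60,54) for x in(-227,53)]+[seg(r+x,-26,z,r+x,26,z) for x in(-72,72) for z in(3,66)]
def ov(im,n,sc,o,f):
    for A,B in segs:
        q=[(proj(cal[n],P,n=="W")-o)*sc for P in np.linspace(A,B,20)]
        cv2.polylines(im,[np.int32(np.round(q))],False,(0,0,255),1)
    return im
a1=ov(cv2.imread("pics/sc1.png"),"S",5.4,(250,170),0)
a2=ov(cv2.imread("pics/si1.png"),"D",4.3,(205,200),0)
a3=ov(cv2.imread("pics/w1.png"),"W",1.4,(0,0),0)[:310,140:540]
top=np.hstack([cv2.resize(a1,(290,400)),cv2.resize(a3,(508,394)) if 0 else cv2.copyMakeBorder(cv2.resize(a3,(508,394)),0,6,0,0,0)])
bot=cv2.resize(a2[:, :],(0,0),fx=.5,fy=.5); bot=cv2.copyMakeBorder(bot,0,0,0,798-bot.shape[1],0)
cv2.imwrite("pics/ov.png",np.vstack([top,bot]))
E
python3 fit.py|head -1
```

```text
[ 0.53607407  0.15570979 -1.12233217 -0.08497276  0.01150214]
```

View pics/ov.png

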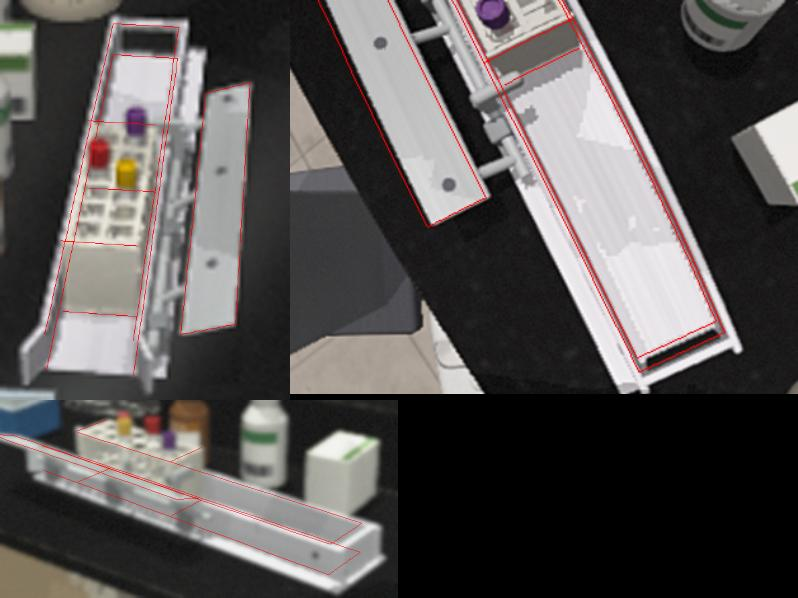

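apply_moves(
  moves=[
    [[4,-2,0,0,0,-0.06,1],[8,-4,0,0,0,-0.12,1],[12.5,-6.5,0,0,0,-0.19,1],[17,-9,0,0,0,-0.26,1],[21.5,-11.5,0,0,0,-0.33,1],[26,-13.5,0,0,0,-0.39,1],[29.7,-15.45,0,0,0,-0.4485,1],[29.7,-15.45,0,0,0,-0.4485,1]],
  ],
)

```text
time_s: 1.05
eef_pos: [0.4175, 0.3011, 0.2503]
eef_rot: [-0.001, 0.529, 0.849, 0.0]
wrist_force: [2.0, -0.5, -0.5]
opening: 0.998
```

```bash
cat > look.py <<'E'
from h import *
import cv2,sys,pickle
c=get_calibration("wrist"); o=get_obs(); im=camera("wrist")[:,:,::-1].copy()
print(o["eef_pos"],o["eef_rot"],o["wrist_force"])
pickle.dump(c,open(sys.argv[1]+".pkl","wb"))
im=cv2.resize(im,(784,588),interpolation=cv2.INTER_CUBIC)
cv2.imwrite("pics/"+sys.argv[1]+".png",im)
E
python3 look.py w2
```

```text
[0.4175163  0.30112435 0.25034267] [-7.92879811e-04  5.28940416e-01  8.48658475e-01  4.47747023e-04] [ 1.97225632 -0.5387149  -0.5075528 ]
```

View pics/w2.png

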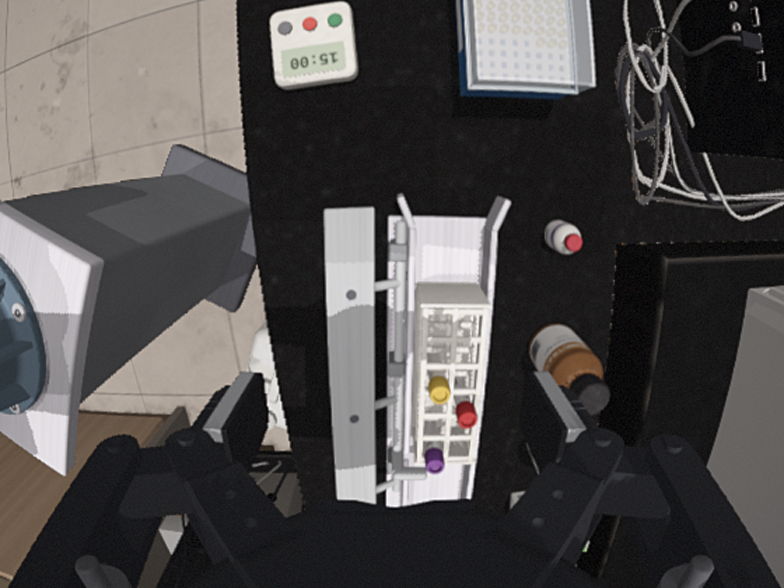

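```bash
python3 - <<'E'
s=open('fit.py').read()
s=s.replace('"W":WC}','"W":WC,"V":__import__("pickle").load(open("w2.pkl","rb"))}',1).replace('"W":(u/1.4,v/1.4)','"W":(u/1.4,v/1.4),"V":(u/1.4,v/1.4)').replace('n=="W"','n in "WV"')
s=s.replace('\n]\ndef','\n("V",325,209,-227,-94,66,0),("V",374,208,-227,-60,54,0),("V",338,502,53,-94,66,0),("V",376,502,53,-60,54,0),("V",417,304,-72,-26,66,1),("V",489,304,-72,26,66,1),("V",418,464,72,-26,66,1),("V",475,461,72,26,66,1)]\ndef')
s=s.replace('a1=ov','a0=ov(cv2.imread("pics/w2.png"),"V",1.4,(0,0),0)[180:520,230:630]\ncv2.imwrite("pics/ov2.png",cv2.resize(a0,None,fx=1.75,fy=1.75))\na1=ov')
open('fit.py','w').write(s)
E
python3 fit.py
```

```text
[ 0.53766071  0.15538812 -1.12685605 -0.08776492  0.01040453]
S (53, -94, 66, 0) [-1.  -0.4]
S (53, -60, 54, 0) [-0.7 -0.5]
S (-227, -60, 54, 0) [-1.2 -0.1]
S (-227, -94, 66, 0) [-0.9 -1. ]
S (186, 34, 35, 2) [-0.7 -0.6]
S (186, -34, 35, 2) [-1.4 -0.4]
S (-72, 26, 66, 1) [-2.2 -0.7]
S (-72, -26, 66, 1) [-2.4 -0.1]
S (-72, 26, 3, 1) [-1.7  1.6]
D (186, -34, 35, 2) [-3.  -0.2]
D (186, 34, 35, 2) [-2.8 -0.7]
D (72, 26, 66, 1) [-0.4 -0.5]
D (-72, -26, 66, 1) [0.  1.5]
W (53, -94, 66, 0) [-2.4  1.6]
W (53, -60, 54, 0) [-1. -0.]
W (186, -34, 35, 2) [1.4 5. ]
W (186, 34, 35, 2) [ 0.8 -0.7]
V (-227, -94, 66, 0) [-2.1 -0.6]
V (-227, -60, 54, 0) [-1.  -1.3]
V (53, -94, 66, 0) [-0.  12.6]
V (53, -60, 54, 0) [-0.8  7.3]
V (-72, -26, 66, 1) [ 1.9 -0.6]
V (-72, 26, 66, 1) [ 1.6 -0.2]
V (72, -26, 66, 1) [-3.   0.8]
V (72, 26, 66, 1) [-0.2  2.1]
```

View pics/ov2.png

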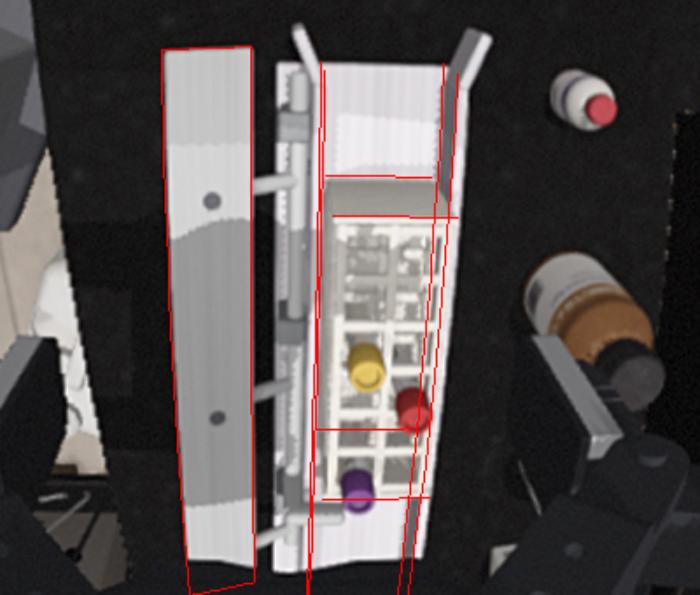

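```bash
sed -i 's/("V",338,502,53,-94,66,0),("V",376,502,53,-60,54,0),//; s/("W",413,300,186,-34,35,2),//' fit.py; sed -i 's/^("V",325/("V",416,216,-215,-29,3,0),("V",325/' fit.py; python3 fit.py; sed 's/^O=\[/O=[];Q=[/; s/^def res/O=[o for o in Q if o[0] in "VW"]\ndef res/' fit.py > f2.py; python3 f2.py; python3 fit.py >/dev/null
```

```text
[ 0.53824746  0.15508373 -1.12612771 -0.0883038   0.01170905]
S (53, -94, 66, 0) [-1.1 -0.5]
S (53, -60, 54, 0) [-0.8 -0.7]
S (-227, -60, 54, 0) [-1.3 -0.2]
S (-227, -94, 66, 0) [-1.  -1.2]
S (186, 34, 35, 2) [-0.8 -0.9]
S (186, -34, 35, 2) [-1.5 -0.7]
S (-72, 26, 66, 1) [-2.3 -0.7]
S (-72, -26, 66, 1) [-2.5 -0.2]
S (-72, 26, 3, 1) [-1.8  1.6]
D (186, -34, 35, 2) [-2. -0.]
D (186, 34, 35, 2) [-1.9 -0.6]
D (72, 26, 66, 1) [-0.3 -0.5]
D (-72, -26, 66, 1) [0.1 1.5]
W (53, -94, 66, 0) [-1.7  1.9]
W (53, -60, 54, 0) [-0.3  0.3]
W (186, 34, 35, 2) [1.8 0.6]
V (-215, -29, 3, 0) [-1.7 -0.4]
V (-227, -94, 66, 0) [-1.9 -0. ]
V (-227, -60, 54, 0) [-0.8 -0.7]
V (-72, -26, 66, 1) [ 2.2 -0.6]
V (-72, 26, 66, 1) [ 1.9 -0.2]
V (72, -26, 66, 1) [-2.6  0.8]
V (72, 26, 66, 1) [0.1 2.1]
[ 0.53875724  0.15498537 -1.1289444  -0.08873345  0.01012337]
W (53, -94, 66, 0) [-1.5  1.8]
W (53, -60, 54, 0) [-0.   0.3]
W (186, 34, 35, 2) [ 1.3 -0.3]
V (-215, -29, 3, 0) [-0.8 -0.2]
V (-227, -94, 66, 0) [-0.8  0. ]
V (-227, -60, 54, 0) [ 0.3 -0.6]
V (-72, -26, 66, 1) [ 3.1 -0.8]
V (-72, 26, 66, 1) [ 2.8 -0.3]
V (72, -26, 66, 1) [-2.2  0.7]
V (72, 26, 66, 1) [0.5 2. ]
```

apply_moves(
  moves=[
    [[0,0.15,4,0,0,0.01,1],[0,0.3,8,0,0,0.01,1],[0,0.3,12,0,0,0.01,1],[0,0.3,15.5,0,0,0.01,1],[0,0.3,15.5,0,0,0.01,1],[0,0.3,15.5,0,0,0.01,1]],
  ],
)

```text
time_s: 1.7
eef_pos: [0.4238, 0.2975, 0.0955]
eef_rot: [-0.0, 0.537, 0.844, -0.001]
wrist_force: [0.1, 0.1, 0.9]
opening: 0.999
```

```bash
cat > st.py <<'E'
from h import *
o=get_obs(); p=o["eef_pos"]-np.array([.5383,.155,0]); a=-1.126; c,s=np.cos(a),np.sin(a)
print("lane mm",(1e3*np.array([c*p[0]+s*p[1],-s*p[0]+c*p[1],p[2]])).round(1)," F lane",np.round([c*o["wrist_force"][0]+s*o["wrist_force"][1],-s*o["wrist_force"][0]+c*o["wrist_force"][1],o["wrist_force"][2]],2),"t",o["time_s"])
E
python3 st.py
```

```text
lane mm [-177.9  -42.1   95.5]  F lane [-0.01  0.12  0.9 ] t 1.7
```

apply_moves(
  moves=[
    [[0.4,0,0.7,0,0,0,1],[0.4,0,1.3,0,0,0,1],[0.4,0,2,0,0,0,1],[0.4,0,2,0,0,0,1]],
  ],
)

```text
time_s: 2.1
eef_pos: [0.4211, 0.3018, 0.0748]
eef_rot: [-0.0, 0.536, 0.844, -0.0]
wrist_force: [-0.2, -0.3, 0.2]
opening: 0.999
```

```bash
python3 st.py
```

```text
lane mm [-183.   -42.6   74.8]  F lane [ 0.17 -0.28  0.18] t 2.1
```

apply_moves(
  moves=[
    [[0,0,0.6,0,0,0,1],[0,0,1.2,0,0,0,1],[0,0,1.5,0,0,0,1],[0,0,1.5,0,0,0,1]],
  ],
)

```text
time_s: 2.5
eef_pos: [0.421, 0.3017, 0.0597]
eef_rot: [-0.0, 0.536, 0.844, -0.001]
wrist_force: [-1.3, 0.5, 3.3]
opening: 1.002
```

```bash
python3 st.py
```

```text
lane mm [-182.9  -42.7   59.7]  F lane [-0.98 -0.97  3.26] t 2.5
```

apply_moves(
  moves=[
    [[0,0,0.5,0,0,0,1],[0,0,1.0,0,0,0,1],[0,0,1.5,0,0,0,1],[0,0,2.1,0,0,0,1],[0,0,2.1,0,0,0,1],[0,0,2.1,0,0,0,1]],
  ],
)

```text
time_s: 3.1
eef_pos: [0.4198, 0.3012, 0.0383]
eef_rot: [-0.001, 0.536, 0.844, -0.002]
wrist_force: [-6.5, -2.5, 4.3]
opening: 1.0
```

```bash
python3 st.py; python3 - <<'E'
from bench import *
import cv2,numpy as np
a=camera("side")[185:300,200:400,::-1]; b=camera("scene")[150:285,235:335,::-1]
A=cv2.resize(a,None,fx=2.2,fy=2.2,interpolation=cv2.INTER_CUBIC); 
b=cv2.resize(b,(430,580),interpolation=cv2.INTER_CUBIC)
w=cv2.resize(camera("wrist")[100:380,130:430,::-1],(360,336)); 
L=np.zeros((580,440,3),np.uint8); L[:A.shape[0],:440]=A[:,:440]; L[244:580,:360]=w[:336]
cv2.imwrite("pics/p3.png",np.hstack([L,b[:, :360]]))
E
```

```text
lane mm [-183.   -44.1   38.3]  F lane [-0.54 -6.93  4.26] t 3.1
```

View pics/p3.png

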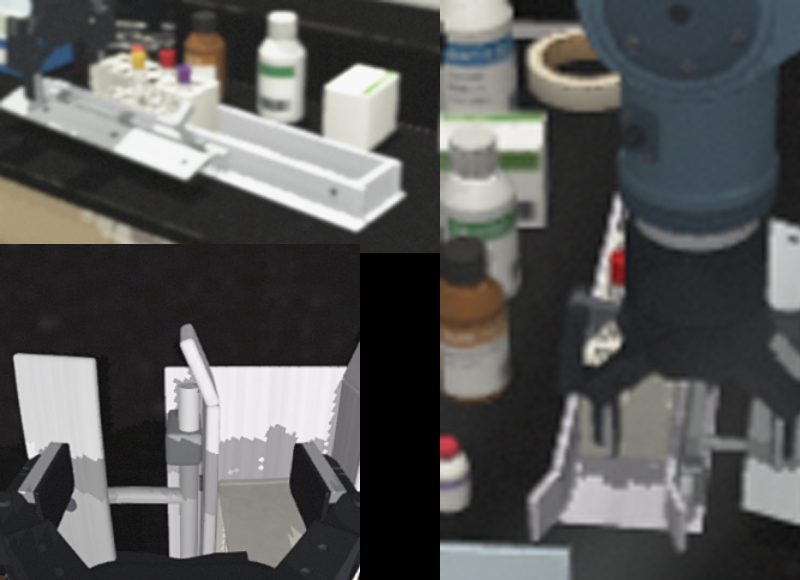

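```bash
python3 - <<'E'
from h import *
c0=get_calibration("side"); a=-1.126;c,s=np.cos(a),np.sin(a)
for th in (0,.4,.5,.6,.7,.8):
    r=[]
    for y,z in((-94+40,66-24),(-60+40,54-24)):
        yy=np.cos(th)*y-np.sin(th)*z-40; zz=np.sin(th)*y+np.cos(th)*z+24
        P=np.array([.5383+(c*53-s*yy)/1e3,.155+(s*53+c*yy)/1e3,zz/1e3])
        q=proj(c0,P); r.append(((q-[200,185])*2.2).round(0))
    print(th,r,zz)
E
```

```text
0 [array([193., 134.]), array([216., 134.])] 54.0
0.4 [array([185., 162.]), array([210., 147.])] 43.84346297391354
0.5 [array([184., 169.]), array([208., 150.])] 40.73896608462712
0.6 [array([184., 175.]), array([207., 154.])] 37.46721897938964
0.7 [array([184., 182.]), array([207., 158.])] 34.06091187378084
0.8 [array([184., 188.]), array([206., 161.])] 30.554079462424507
```

apply_moves(
  moves=[
    [[-0.5,0,0,0,0,0,1],[-1,0,0,0,0,0,1],[-1.5,0,0,0,0,0,1],[-2,0,0,0,0,0,1],[-2.5,0,0,0,0,0,1],[-3,0,0,0,0,0,1],[-3.5,0,0,0,0,0,1],[-4,0,0,0,0,0,1]],
  ],
)

```text
time_s: 4.05
eef_pos: [0.4389, 0.2655, 0.0395]
eef_rot: [0.0, 0.536, 0.844, 0.0]
wrist_force: [-3.1, 3.6, 4.3]
opening: 0.998
```

```bash
python3 st.py
```

```text
lane mm [-142.5  -42.2   39.5]  F lane [-4.56 -1.22  4.32] t 4.05
```

apply_moves(
  moves=[
    [[-0.6,0,0.1,0,0,0,1],[-1.2,0,0.15,0,0,0,1],[-1.8,0,0.15,0,0,0,1],[-2.4,0,0.15,0,0,0,1],[-3,0,0.15,0,0,0,1],[-3.6,0,0.15,0,0,0,1],[-4.2,0,0.15,0,0,0,1],[-4.8,0,0.15,0,0,0,1]],
  ],
)

```text
time_s: 4.85
eef_pos: [0.4591, 0.2221, 0.038]
eef_rot: [-0.0, 0.536, 0.844, 0.0]
wrist_force: [-3.1, 5.2, 5.7]
opening: 1.001
```

```bash
python3 st.py; python3 look.py w4
```

```text
lane mm [-94.6 -42.6  38. ]  F lane [-6.05 -0.6   5.68] t 4.85
[0.45912144 0.22207888 0.03802835] [-6.62808826e-06  5.36366607e-01  8.43985077e-01  2.28669355e-04] [-3.14296607  5.20061961  5.67696052]
```

View pics/w4.png

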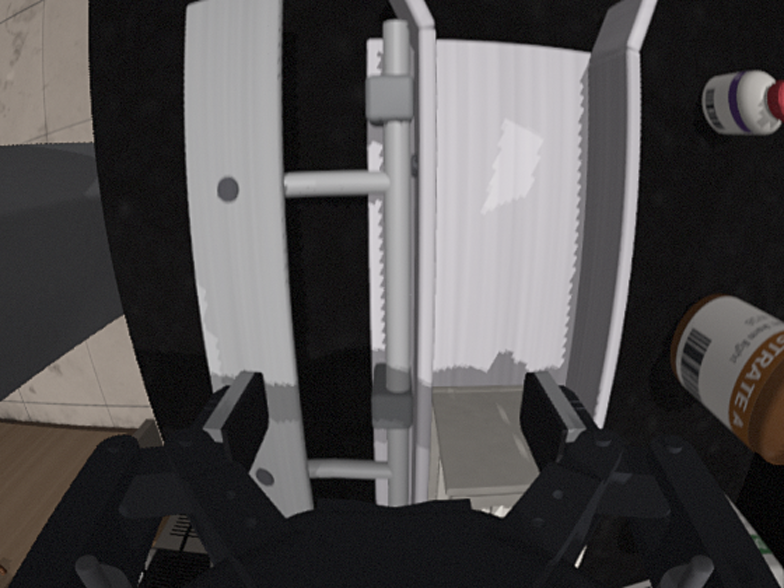

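apply_moves(
  moves=[
    [[-0.6,0,0,0,0,0,1],[-1.2,0,0,0,0,0,1],[-1.8,0,0,0,0,0,1],[-2.4,0,0,0,0,0,1],[-3,0,0,0,0,0,1],[-3.6,0,0,0,0,0,1],[-4.2,0,0,0,0,0,1],[-4.8,0,0,0,0,0,1]],
  ],
)

```text
time_s: 5.7
eef_pos: [0.4793, 0.1786, 0.038]
eef_rot: [-0.0, 0.536, 0.844, 0.0]
wrist_force: [-3.4, 5.4, 6.6]
opening: 0.996
```

```bash
python3 st.py
```

```text
lane mm [-46.6 -43.1  38. ]  F lane [-6.28 -0.73  6.61] t 5.7
```

apply_moves(
  moves=[
    [[-0.75,0,0,0,0,0,1],[-1.5,0,0,0,0,0,1],[-2.25,0,0,0,0,0,1],[-3,0,0,0,0,0,1],[-3.75,0,0,0,0,0,1],[-4.5,0,0,0,0,0,1],[-5.2,0,0,0,0,0,1],[-5.8,0,0,0,0,0,1]],
  ],
)

```text
time_s: 6.5
eef_pos: [0.5038, 0.1259, 0.0379]
eef_rot: [-0.0, 0.536, 0.844, -0.0]
wrist_force: [-4.2, 5.2, 6.9]
opening: 1.001
```

```bash
python3 st.py;python3 - <<'E'
from bench import *
import cv2
cv2.imwrite("pics/si5.png",cv2.resize(camera("side")[185:300,200:400,::-1],None,fx=4,fy=4,interpolation=cv2.INTER_CUBIC))
E
```

```text
lane mm [ 11.4 -43.6  37.9]  F lane [-6.45 -1.55  6.91] t 6.5
```

View pics/si5.png

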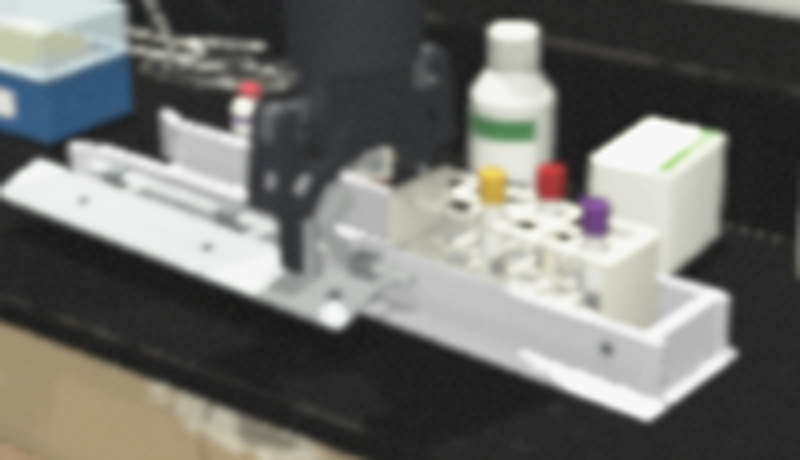

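```bash
python3 - <<'E'
from h import *
c0=get_calibration("side"); a=-1.126;c,s=np.cos(a),np.sin(a)
L=lambda x,y,z:np.array([.5383+(c*x-s*y)/1e3,.155+(s*x+c*y)/1e3,z/1e3])
for x in (75,85,95,105): print(x,[((proj(c0,L(x+d,y,66))-[200,185])*4).round() for d,y in((72,26),(-72,-26))])
E
```

```text
75 [array([633., 218.]), array([363., 181.])]
85 [array([649., 222.]), array([376., 185.])]
95 [array([665., 227.]), array([390., 189.])]
105 [array([682., 232.]), array([404., 194.])]
```

apply_moves(
  moves=[
    [[0.3,0,0,0,0,0,1],[0.6,0,0,0,0,0,1],[0.6,0,-0.8,0,0,0,1],[0.6,0,-1.8,0,0,0,1],[0.6,0,-2.8,0,0,0,1],[0.6,0,-4,0,0,0,1],[0.6,0,-6,0,0,0,1],[0.6,0,-9,0,0,0,1]],
  ],
)

```text
time_s: 7.35
eef_pos: [0.4996, 0.1317, 0.1276]
eef_rot: [-0.002, 0.536, 0.844, -0.001]
wrist_force: [0.9, -0.4, -0.5]
opening: 0.999
```

apply_moves(
  moves=[
    [[0,0,-4,0,0,0,1],[0,0,-8,0,0,0,1],[0,0,-12,0,0,0,1],[0,0,-14,0,0,0,1],[0,0,-14,0,0,0,1],[0,0,-14,0,0,0,1],[0,0,-14,0,0,0,1]],
  ],
)

```text
time_s: 8.05
eef_pos: [0.5002, 0.1317, 0.2661]
eef_rot: [-0.001, 0.536, 0.844, -0.001]
wrist_force: [-0.2, 1.6, -0.0]
opening: 1.004
```

```bash
python3 st.py;python3 - <<'E'
from bench import *
import cv2
cv2.imwrite("pics/si6.png",cv2.resize(camera("side")[185:300,200:400,::-1],None,fx=4,fy=4,interpolation=cv2.INTER_CUBIC))
E
```

```text
lane mm [  4.6 -44.5 266.1]  F lane [-1.5   0.54 -0.05] t 8.05
```

View pics/si6.png

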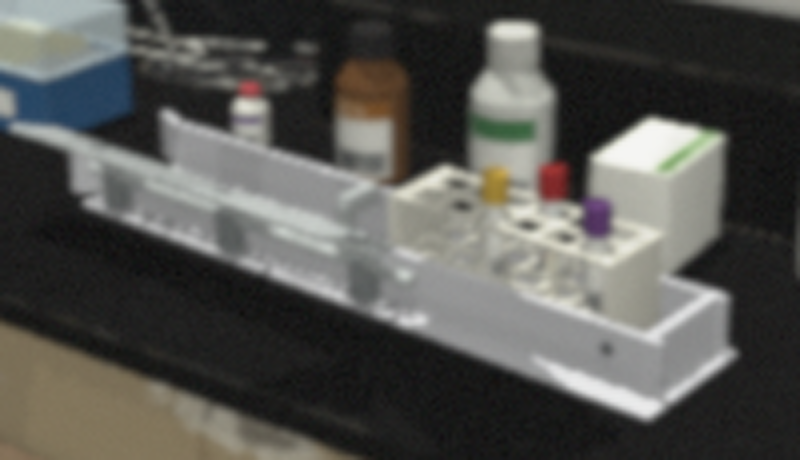

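```bash
python3 -c "
from bench import *
print(hand_in())"
```

```text
the job is handed in; nothing more can be done
None
```

The rack is past the gate, the gate has shut behind it, and I handed the job in at about 8 s of the 43 s allowed. `hand_in()` gave no verdict, so what follows rests on my own checks.

**What I did:** With the gripper open and its jaws across the lane, one fingertip pressed the bar down, to an estimated joint angle of about 0.6 rad. The other finger pushed the back end of the rack about 180 mm down the lane. I then backed off 6 mm and lifted the hand clear.

**Last checks:**
- **Rack:** the final side picture shows it upright and in line. I put its centre at about x = +90 to +95 mm, from the finger position and the pixel fit.
- **Tubes and gate:** all three tubes are in the rack. The bar is back up and the leaf is shut behind the rack.
- **Bystanders:** those in the final close-up (brown bottle, white bottle, carton, vial, tip box) look undisturbed. The timer and tape were outside it and I did not check them again.
- **Hand:** it was free of contact, with wrist force within about 1.6 N of zero.

**Disagreements and limits:**
- The lane pose fits from the different cameras differed by about 3 to 5 mm.
- The gate angle during the pass is inferred from fingertip height and one side picture; I had no direct reading.
- The upward force on the tool rose to about 7 N late in the push, above the stated 3 to 4 N. I did not settle why.

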